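# Make up a drying load, then crack the stuck chamber lid and hold it ajar

### The job

Make up the next drying load: lay the thin perforated separator sheet squarely on the sample plate that lies on the carrier, let go, and stack the second sample plate squarely on the sheet. Then take the drying chamber's clear lid by its bar handle, pull it free of the sticky rubber seal without flinging it open, and finish while still holding it slightly ajar, its front edge about 3 cm up, so that air can bleed in. Leave the finished stack, the jar, the torch and the dish undisturbed.

Things in the scene. Friction and masses are not known exactly. Their poses are not given: they have to be found in the camera images.
- sheet: Separator: flat rigid aluminium sheet with rows of small dark holes (printed, not real), 110 x 60 x 5 mm (own x, y, z), 60 g. Origin at the centre of its underside, x along its length, z up. It starts lying centred on a low rack (two rails, top 20 mm above the table, 42 mm wide and so narrower than the sheet: the fingers can go down past both 60 mm sides).
- plate_top: Second sample plate: white plastic slab with 8 flat grey round spots on top, 100 x 60 x 12 mm (own x, y, z), 140 g. Origin at the centre of its underside, x along its length, z up. It starts lying centred on another low rack like the sheet's (top 20 mm above the table, 42 mm wide).
- plate_low: First sample plate, the bottom layer: same looks, size and origin as the second one, already lying centred on the carrier, its long side along the carrier.
- carrier: Load carrier, fixed: two steel rails (top 20 mm above the table) on a dark foot 150 x 46 mm, longer than the feet of the racks (80 x 42 mm) so that it shows beyond the ends of the plate. Origin at the centre of its underside, x along its length.
- chamber: Drying chamber, fixed: open-topped aluminium tank, 240 x 220 x 130 mm (own x, y, z), with a grey control panel with three black knobs on its front (own -x). Origin at the centre of its underside. The clear lid with dark edges lies on top (lid's top face 142 mm above the table), hinged along the rear: hinge line parallel to own y, at own x = +115 mm, z = 132 mm.
- lid (a joint): Lid angle, rad: 0 closed, grows as the front edge rises (0.13 = edge 31 mm up). The seal grips over the first 0.06 rad (13 mm of edge travel): about 14 to 20 N up at the bar, weight included, at the very start, then less; once free only the weight (3 to 4 N at the bar) is left. The hinge does not stay: let go, the lid drops back to rest on the seal at about 0.06 rad.
- lid_bar (a point): Middle of the lid's handle: a round steel bar 10 mm thick and 110 mm long, parallel to the chamber's y, on two end posts; its axis 35 mm above the lid's top face, 177 mm above the table when closed. It lies 205 mm in front of the hinge line and 45 mm above it when closed, and moves with the lid. 100 mm free between the posts, room for the fingers in front and behind.
- lid_edge (a point): Middle of the lid's front edge, underside: 237 mm in front of the hinge line, at its height when closed.
- jar: Bystander: glass jar with white cap, 56 mm diameter, 85 mm tall, standing. Origin at the centre of its underside.
- torch: Bystander: black hand torch, 128 mm long, 32 mm thick, lying along its own x. Origin under its middle, at table height.
- dish: Bystander: small white dish, 70 mm across, 30 mm tall. Origin at the centre of its underside.

How it is judged:
On the way, in this order (a step that is already met when the one before it is completed fails the run):
1. the separator sheet lies squarely on the first plate, let go (x of sheet in the frame of plate_low between -0.013 and 0.013 m and y of sheet in the frame of plate_low between -0.011 and 0.011 m and z of sheet in the frame of plate_low between 0.009 and 0.015 m and angle between the x axis of sheet and the x axis of plate_low, either way round below 0.18 rad and angle between sheet's own z axis and vertical below 0.08 rad and contact force between the fingers and sheet below 0.2 N and linear speed of sheet below 0.03 m/s), for 0.2 s.
2. the second plate lies squarely on the sheet, let go, with the sheet still square on the first plate (x of sheet in the frame of plate_low between -0.013 and 0.013 m and y of sheet in the frame of plate_low between -0.011 and 0.011 m and z of sheet in the frame of plate_low between 0.009 and 0.015 m and angle between the x axis of sheet and the x axis of plate_low, either way round below 0.18 rad and angle between each of sheet, plate_top's own z axis and vertical below 0.08 rad and x of plate_top in the frame of sheet between -0.013 and 0.013 m and y of plate_top in the frame of sheet between -0.011 and 0.011 m and z of plate_top in the frame of sheet between 0.002 and 0.008 m and angle between the x axis of plate_top and the x axis of sheet, either way round below 0.18 rad and contact force between the fingers and plate_top below 0.2 N and linear speed of plate_top below 0.03 m/s), for 0.2 s.
3. the lid is free of the seal and held slightly open in the fingers (value of joint lid between 0.09 and 0.2 rad and contact force between the fingers and chamber above 1 N), for 0.3 s.
At the end, for the whole second after the job is handed in: Fingers hold the lid still (over 1 N) at 0.09 to 0.20 rad, front edge 21 to 47 mm up. Sheet on first plate and second plate on sheet, let go, flat, each centred within 13 mm lengthwise, 11 mm sideways and 0.18 rad on the layer below; first plate within 15 mm of its start (all of step 2 and all of step 3 and contact force between the fingers and sheet below 0.2 N and linear speed of sheet below 0.03 m/s and velocity of joint lid between -0.05 and 0.05 rad/s and distance of plate_low from where it was at the start of the episode below 0.015 m); the arm keeps its last pose, push and grip.
It fails at once if the lid is flung or opened wide (beyond 0.35 rad) (value of joint lid above 0.35 rad).
It fails at once if the first plate is pushed more than 25 mm away (distance of plate_low from where it was at the start of the episode above 0.025 m).
It fails at once if the jar, the torch or the dish is disturbed (moved more than 25 mm) (distance of any of jar, torch, dish from where it was at the start of the episode above 0.025 m).
It also fails if it takes over 61 s, if anything falls off the work surface, if the arm or the gripper's body presses on something with over 40 N, if the wrist force passes 120 N, or if a joint passes its speed limit or range.

### The arm

A 6-joint arm with a two-finger parallel gripper is mounted at the origin on the work surface. World frame = base frame: x ahead of the robot, y to its left, z up, the work surface at z = 0. Lengths are in m, angles in rad, forces in N, time in s.
With the tool pointing down it reaches from about 0.275 to 0.825 m from the base axis. Payload 4.9 kg.
Tool frame: the origin (TCP) lies midway between the tips of the shut fingers; the grasp point (between the pads) lies 19 mm behind it; z points along the fingers, y is the line along which they close (so a half turn about z gives the same grasp; the last joint's range is limited). The gripper opens to 85 mm and grips with 20 to 120 N. Pads are 22 mm wide; open, the fingers measure 114 mm over their backs; the gripper's body (76 mm by 85 mm) begins 54 mm behind the grasp point. The pads swing forward as they close: fully open they stand 13 mm farther back than shut.
Start: joints at [1.102, 0.326, -0.193, 1.052, 0, 1.437], TCP at [0.181, 0.519, 0.231] pointing down, gripper open.
Joint ranges: [-2.65, 2.65], [-0.97, 1.79], [-1.3, 1.35], [-1.93, 2.1], [-1.47, 1.37], [-3.14, 3.14]. Speed limits (rad/s): [2.57, 2.57, 3.14, 3.14, 3.14, 3.14].

### API

Orientations are given as a unit quaternion [w, x, y, z].
In Python, from cell import robot gives the robot as it stands. Calls block until the motion is done:
- robot.movep(position, orientation): joint-space move of the TCP to a pose.
- robot.movel(position, vel=0.15, rot=None, guard=None): straight line of the TCP; rot=None keeps the orientation; vel is the mean speed in m/s. With guard (N) it stops when the force on the tool has changed by that much, and returns True; else False.
- robot.move_joints(angles): joint-space move.
- robot.command_gripper(opening, grip_force=None): opening from 0.0 (shut) to 1.0 (fully open); grip_force is the grip in N (None keeps the last); returns when the fingers have stopped.
- robot.wait(seconds).
- robot.inverse_kinematics(position, orientation): joint angles nearest the present ones, or None.
- robot.snapshot(name): name is "side" or "top" or "wrist"; returns the picture (480x640x3 uint8, red, green, blue); there is no depth.
- robot.get_calibration(name): a dict with "vfov" (degrees; the focal length in pixels is half the picture's height over the tangent of half this angle, whatever the lens; pixels are square), "cx", "cy" (the principal point, pixels), "rvec" (rotation vector, rad) and "tvec" (3), from world to camera coordinates, as OpenCV has them. Camera axes: x right, y down, z forward; pixel columns grow to the right and rows downward; lengths in m; the calibration is good to about 2 mm. A picture is of the moment at which its call begins: read the wrist's pose just before it. get_calibration takes no time and is no camera call; for the wrist camera it gives the pose at the moment of the call.
A pose or a line that the arm cannot do raises robot.PlanningError and nothing moves.
- robot.finish_job(): hands the job in; it is judged then, once.
Readings, each from a call of its own:
- robot.get_time(): time.
- robot.get_qpos(): joint angles.
- robot.get_dq(): joint speeds.
- robot.get_tau(): joint torques, N m.
- robot.get_tool_pos(): TCP position.
- robot.get_eef_rot(): TCP orientation.
- robot.get_contact_force(): force on the tool from outside, world axes, zero at the start.
- robot.get_torque(): the same for the moment, N m.
- robot.get_finger_gap(): opening from 0.0 (shut) to 1.0 (fully open).
- robot.get_grasp_force(): force on a finger pad.
Only numpy, scipy, OpenCV 4.12 (cv2) and the standard library are available. Lean on these libraries where they do the work, as an engineer would, in place of code of your own. Each camera call takes 0.05 s, during which the arm holds its last target. There are 200 camera calls.

## Working session

There is one attempt and no reset: what is moved stays moved. The work goes in short steps, each a Python script; the robot and the scene stay as the last script left them, time stands still between calls to the robot, and variables do not carry over. Pictures are saved under pics/ and viewed, at most 10 in all, crops included, and the job is handed in when it is done.

```bash
ls; mkdir -p pics; python3 - <<'E'
from cell import robot
import cv2
for n in("top","side"):
    cv2.imwrite(f"pics/{n}0.png",robot.snapshot(n)[:,:,::-1]); print(n,robot.get_calibration(n))
print(robot.get_time(),robot.get_eef_rot(),robot.get_calibration("wrist"))
E
```

```text
pics
top {'vfov': 51.72101880516263, 'cx': 316.016348397478, 'cy': 230.92389491922523, 'rvec': array([ 2.19646786, -2.17674765,  0.09292439]), 'tvec': array([-0.01352424,  0.58616116,  1.08464803])}
side {'vfov': 44.27361445921229, 'cx': 320.4198480031735, 'cy': 243.4559816805906, 'rvec': array([ 2.00112503, -0.83201212,  0.46313257]), 'tvec': array([-0.42417581,  0.31850167,  0.86679913])}
0.1 [-2.39868113e-04  1.66625872e-01  9.86019861e-01 -7.71284051e-04] {'vfov': 62.06622272669453, 'cx': 327.52119408045695, 'cy': 241.5621409352475, 'rvec': array([-2.37712269, -1.69209531, -0.22342572]), 'tvec': array([-0.54807643, -0.03422577,  0.37756332])}
```

View pics/top0.png

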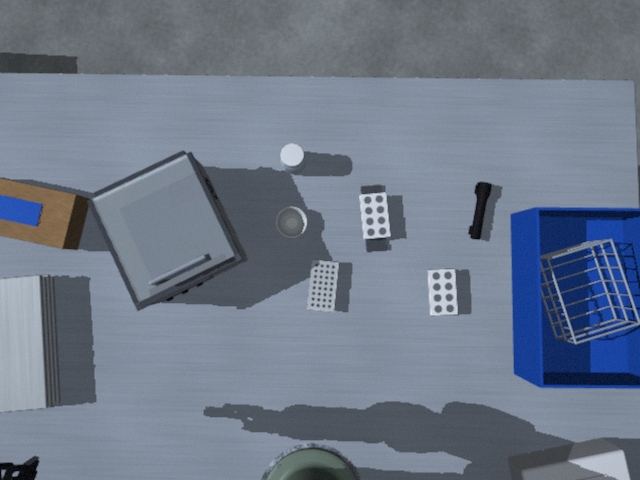

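View pics/side0.png

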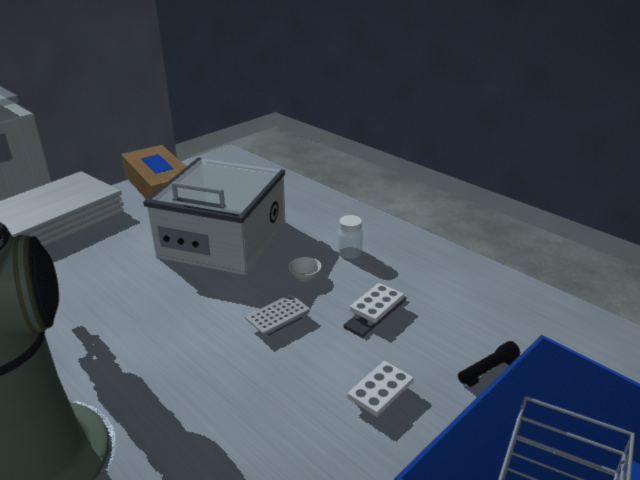

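The top view shows the carrier's plate at about (375,216), the sheet at (323,286), the second plate at (442,292), the lid bar from (153,283) to (209,257), the dish at (291,222), the jar at (291,156) and the torch at (480,210). The side view agrees.

```bash
cat > h.py <<'E'
from cell import robot
import cv2, numpy as np
from scipy.spatial.transform import Rotation as R
def ray(px,z,c,):
    "pixels -> world points on plane z"
    f=240/np.tan(np.radians(c["vfov"]/2)); Rm=cv2.Rodrigues(np.array(c["rvec"]))[0]
    px=np.atleast_2d(px).astype(float)
    d=np.c_[(px[:,0]-c["cx"])/f,(px[:,1]-c["cy"])/f,np.ones(len(px))]@Rm
    o=-Rm.T@c["tvec"]; return o+d*((z-o[2])/d[:,2])[:,None]
def proj(P,c):
    f=240/np.tan(np.radians(c["vfov"]/2))
    return cv2.projectPoints(np.atleast_2d(P).astype(float),np.array(c["rvec"]),np.array(c["tvec"]),np.array([[f,0,c["cx"]],[0,f,c["cy"]],[0,0,1.]]),None)[0][:,0]
def rect(P):
    "min-area rectangle of world points -> centre, long-axis yaw, dims"
    (cx,cy),(w,h),_=r=cv2.minAreaRect((P[:,:2]*1000).astype(np.float32))
    b=cv2.boxPoints(r); e=[b[1]-b[0],b[2]-b[1]]; e=max(e,key=np.linalg.norm)
    y=np.arctan2(e[1],e[0]); y=(y+np.pi/2)%np.pi-np.pi/2
    return np.array([cx,cy])/1000,y,sorted([w,h])
def down(yaw):
    "tool pointing down, closing line (tool y) at world angle yaw+90deg"
    q=(R.from_euler("z",yaw)*R.from_euler("x",np.pi)).as_quat(); return q[[3,0,1,2]]
E
python3 - <<'E'
from h import *
im=robot.snapshot("top"); c=robot.get_calibration("top"); g=cv2.cvtColor(im,cv2.COLOR_RGB2GRAY); hsv=cv2.cvtColor(im,cv2.COLOR_RGB2HSV)
for n,(u,v),z in(("sheet",(323,286),.025),("top",(442,292),.032),("low",(375,216),.032)):
    roi=im[v-32:v+32,u-32:u+32]; s=hsv[v-32:v+32,u-32:u+32,1]; gg=g[v-32:v+32,u-32:u+32]
    print(n,"bg",gg[2,2],s[2,2],"obj",np.percentile(gg,[10,50,90,97]),np.percentile(s,[3,10,50,90]))
    for mode,m in(("bright",gg>(190 if n!="sheet" else 160)),("lowsat",(s<25)&(gg>100))):
        m=cv2.morphologyEx(m.astype(np.uint8),cv2.MORPH_CLOSE,np.ones((5,5)))
        k,l,st,_=cv2.connectedComponentsWithStats(m); i=1+st[1:,4].argmax()
        ys,xs=np.nonzero(l==i); 
        P=ray(np.c_[xs+u-32,ys+v-32],z,c); print(n,mode,*rect(P),P.mean(0))
big=[cv2.resize(im[v-40:v+40,u-40:u+40],(260,260),interpolation=0) for u,v in((323,286),(442,292),(375,216))]
lid=cv2.resize(im[140:320,80:260],(520,520)); 
can=np.zeros((520,780+0,3),np.uint8); can[:260]=np.hstack(big); can[260:,:260]=cv2.resize(im[240:300,140:200+0],(260,260),interpolation=0);can[260:,260:520]=cv2.resize(im[240:300,180:240],(260,260),interpolation=0); can[260:,520:]=cv2.resize(im[140:320,80:260],(260,260))
cv2.imwrite("pics/crops.png",can[:,:,::-1])
print("bar",ray([(153,283),(209,257)],.177,c)); print("lid",ray([(188,153),(93,195),(139,307),(244,260)],.142,c))
cs=robot.get_calibration("side"); print("bar side",ray([(174,189),(223,197)],.177,cs)); print("others dish jar torch",ray([(291,222),(291,156),(480,210)],.03,c))
E
```

```text
sheet bg 83 44 obj [ 82. 141. 173. 177.] [25. 27. 43. 48.]
sheet bright [ 0.46443192 -0.02256026] -0.09565854 [58.60096740722656, 108.49348449707031] [ 0.46238589 -0.02349943  0.025     ]
sheet lowsat [ 0.44659848 -0.03681422] -0.09463191 [29.873193740844727, 47.074337005615234] [ 0.44330276 -0.03648871  0.025     ]
top bg 143 46 obj [ 85. 143. 204. 207.] [22. 23. 44. 47.]
top bright [ 0.45378741 -0.28626212] 0.050246596 [58.76116943359375, 96.14004516601562] [ 0.45332372 -0.2855335   0.032     ]
top lowsat [ 0.45375583 -0.28717319] 0.050093055 [61.35523986816406, 100.13871002197266] [ 0.45497365 -0.2855465   0.032     ]
low bg 139 42 obj [ 80.5 141.  205.  208. ] [21. 23. 44. 48.]
low bright [ 0.6215163  -0.13678827] 0.101303935 [58.731014251708984, 96.43790435791016] [ 0.62140881 -0.13594581  0.032     ]
low lowsat [ 0.62173102 -0.13728409] 0.10794854 [60.771907806396484, 100.7259521484375] [ 0.62097445 -0.13678645  0.032     ]
bar [[0.47220469 0.30222381 0.177     ]
 [0.52253484 0.19716475 0.177     ]]
lid [[0.73202973 0.25184793 0.142     ]
 [0.64487823 0.43867154 0.142     ]
 [0.42398921 0.33917234 0.142     ]
 [0.51797495 0.13500725 0.142     ]]
bar side [[0.46097969 0.2874948  0.177     ]
 [0.5109219  0.1872205  0.177     ]]
others dish jar torch [[ 0.60505077  0.04760009  0.03      ]
 [ 0.7538814   0.04946414  0.03      ]
 [ 0.6359985  -0.3741817   0.03      ]]
```

View pics/crops.png

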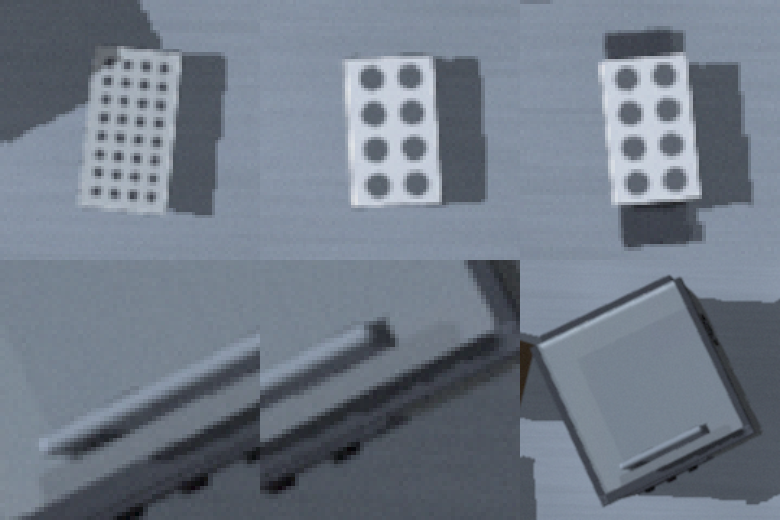

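Measured sizes match (58.6×108.5, 61×100 and 61×101 mm), and the bar's midpoint agrees with the lid edge to 3 mm. The sheet must be gripped with the fingertips about flush with its underside, because the plate below it is just as wide. By the finger linkage, the tips at a 60 mm gap stand about 5 mm behind the TCP.

```bash
python3 - <<'E'
from h import *
c=robot.get_calibration("side"); print(proj([[.472,.302,.177],[.5225,.197,.177]],c))
q=down(np.pi-.096); p=[.4644,-.0226]
robot.movep([*p,.25],q); robot.movel([*p,.06],vel=.2); print(robot.get_tool_pos())
robot.movel([*p,.0145],vel=.08); print(robot.get_tool_pos())
robot.command_gripper(0.0,30); print(robot.get_finger_gap(),robot.get_grasp_force())
robot.movel([*p,.10],vel=.1); print(robot.get_finger_gap(),robot.get_grasp_force(),robot.get_time(),robot.get_contact_force())
cv2.imwrite("pics/w1.png",robot.snapshot("wrist")[:,:,::-1])
E
```

```text
[[174.59943477 185.09671451]
 [224.62875357 193.56235712]]
[ 0.46515434 -0.02259306  0.06072175]
[ 0.46466361 -0.02265647  0.01477836]
0.6906742139346351 31.493178606033325
0.6911485260923153 32.283427119255066 5.55 [-0.40008611  0.39279571 -0.99093473]
```

View pics/w1.png

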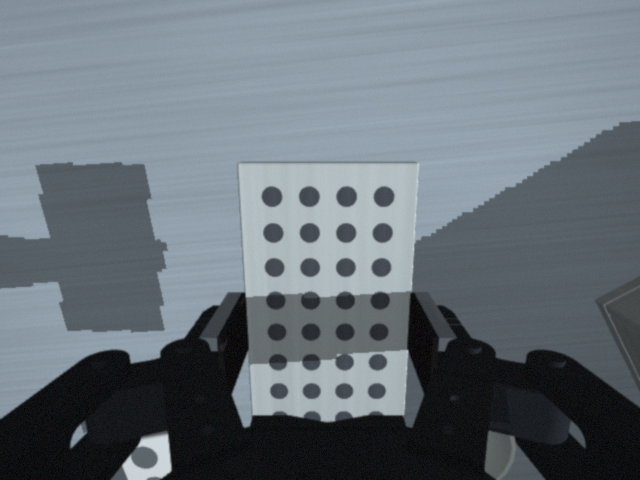

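The sheet is held squarely: the pads sit over hole rows 4–5 of 8 (about row 330), and the far edge runs from (238,163) to (418,163). The bar's projection also matches the side view. Next I place the sheet.

```bash
python3 - <<'E'
from h import *
q=down(np.pi+.105); p=[.6216,-.1370]
robot.movep([*p,.12],q); robot.movel([*p,.05],vel=.12); print(robot.get_tool_pos())
print(robot.movel([*p,.0275],vel=.03,guard=4)); print(robot.get_tool_pos(),robot.get_contact_force())
robot.command_gripper(1.0); print(robot.get_finger_gap())
robot.movel([*p,.13],vel=.12)
b=np.array(p)-.08*np.array([np.cos(.105),np.sin(.105)])
robot.movel([*b,.22],vel=.2)
c=robot.get_calibration("wrist"); im=robot.snapshot("wrist"); cv2.imwrite("pics/w2.png",im[:,:,::-1])
print(robot.get_time(), proj([[*p,.037],[*p,.032]],c).round())
E
```

```text
[ 0.6218935  -0.13684332  0.05066794]
True
[ 0.62104345 -0.13685984  0.02731781] [0.29462316 0.19989548 5.35670394]
0.9995084902436575
10.0583 [[328. 306.]
 [328. 304.]]
```

View pics/w2.png

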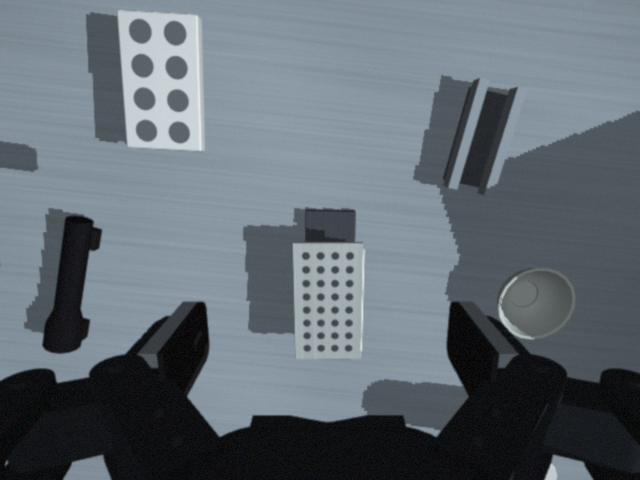

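The sheet lies on the stack at (293..364, 243..359), square with the carrier's foot at (330,225). The second plate is at (162,80). I'll measure both from this view before going on.

```bash
python3 - <<'E'
from h import *
c=robot.get_calibration("wrist"); im=cv2.imread("pics/w2.png"); g=cv2.cvtColor(im,cv2.COLOR_BGR2GRAY)
for n,(u0,u1,v0,v1),z,t in(("sheet",(270,390,215,375),.037,165),("top",(105,220,2,165),.032,185)):
    m=cv2.morphologyEx((g[v0:v1,u0:u1]>t).astype(np.uint8),cv2.MORPH_CLOSE,np.ones((5,5)))
    k,l,st,_=cv2.connectedComponentsWithStats(m); i=1+st[1:,4].argmax(); ys,xs=np.nonzero(l==i)
    print(n,*rect(ray(np.c_[xs+u0,ys+v0],z,c)))
# foot of carrier (far end)
m=(g[195:240,290:370]<75).astype(np.uint8); ys,xs=np.nonzero(m); print("foot px",xs.min()+290,xs.max()+290,ys.min()+195)
print(ray([(305,210),(355,210)],.005,c))
E
```

```text
sheet [ 0.61806433 -0.13640839] 0.105404735 [60.80616760253906, 107.82150268554688]
top [ 0.45157541 -0.28389249] 0.05622065 [60.32328414916992, 97.80760955810547]
foot px 305 354 209
[[ 0.54369666 -0.16602136  0.005     ]
 [ 0.53891513 -0.12100287  0.005     ]]
```

Seen from the wrist, the sheet's centre agrees with the carrier's to about 2 mm. Next is the second plate.

```bash
python3 - <<'E'
from h import *
q=down(np.pi+.053); p=[.4527,-.2855]
robot.movep([*p,.12],q); robot.movel([*p,.017],vel=.1); print(robot.get_tool_pos())
robot.command_gripper(0.0,35); print(robot.get_finger_gap(),robot.get_grasp_force())
robot.movel([*p,.12],vel=.12); print(robot.get_finger_gap(),robot.get_contact_force())
q=down(np.pi+.105); p=[.6203,-.1367]
robot.movep([*p,.12],q); robot.movel([*p,.055],vel=.12); robot.wait(.2)
print(robot.movel([*p,.0345],vel=.03,guard=4)); print(robot.get_tool_pos(),robot.get_contact_force())
robot.command_gripper(1.0); print(robot.get_finger_gap())
robot.movel([*p,.13],vel=.12)
b=np.array(p)-.08*np.array([np.cos(.105),np.sin(.105)])
robot.movel([*b,.22],vel=.2)
c=robot.get_calibration("wrist"); im=robot.snapshot("wrist")
print(robot.get_time()); g=cv2.cvtColor(im,cv2.COLOR_RGB2GRAY)
m=cv2.morphologyEx((g[215:375,270:390]>185).astype(np.uint8),cv2.MORPH_CLOSE,np.ones((5,5)))
k,l,st,_=cv2.connectedComponentsWithStats(m); i=1+st[1:,4].argmax(); ys,xs=np.nonzero(l==i)
print(*rect(ray(np.c_[xs+270,ys+215],.049,c)))
cv2.imwrite("pics/w3.png",np.hstack([cv2.resize(im[180:380,230:430],(400,400)),cv2.resize(robot.snapshot("side")[230:430,300:500],(400,400))])[:,:,::-1])
E
```

```text
[ 0.45320664 -0.28585423  0.01759727]
0.6960531117698143 37.85846650600433
0.6857840002953112 [ 0.2627349   1.34991906 -0.57525399]
True
[ 0.61979711 -0.13652391  0.03485292] [-1.10299105  0.50928903  5.22660318]
1.0053418106729746
17.9833
[ 0.61603735 -0.13711429] 0.10674083 [58.54807662963867, 101.89276123046875]
```

View pics/w3.png

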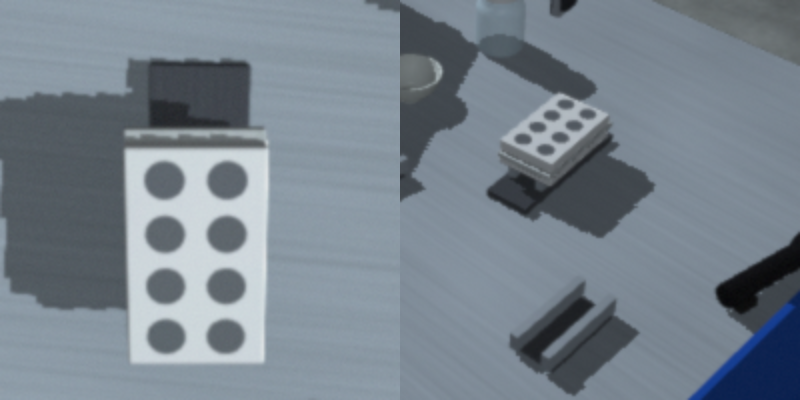

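The stack is square and flat: the plate's top spans (125..268, 148..362) in the left crop, with the sheet's edge showing evenly beneath it. Next is the lid.

```bash
python3 - <<'E'
from h import *
a=.455; q=down(a+np.pi/2); p=np.array([.498,.2502])
robot.movel([.54,-.145,.26],vel=.2)
robot.movep([*p,.26],q); f0=robot.get_contact_force()
print("guard",robot.movel([*p,.159],vel=.07,guard=8)); print(robot.get_tool_pos())
robot.command_gripper(0.0,100); robot.wait(.2); print(robot.get_finger_gap(),robot.get_grasp_force(),robot.get_contact_force(),robot.get_time())
E
```

```text
guard False
[0.49834046 0.25032753 0.15948298]
0.08109889170219178 97.62896776199341 [ 5.48410375  3.67423657 -3.26033285] 22.5917
```

```bash
python3 - <<'E'
from h import *
a=.455; u=np.array([np.cos(a),np.sin(a)]); P0=np.array(robot.get_tool_pos()); z0=P0[2]
for th in np.r_[np.arange(.01,.08,.01),.09,.11,.13]:
    d=205*np.cos(th)-45*np.sin(th); z=45*np.cos(th)+205*np.sin(th)
    t=P0+np.r_[u*(205-d),z-45]/1000
    robot.movel(t,vel=.015); T=np.array(robot.get_tool_pos())
    print(round(th,3),((T-P0)*1000).round(1),robot.get_contact_force().round(1),round(robot.get_finger_gap(),3),round(robot.get_grasp_force()),round(robot.get_time(),1))
robot.wait(.3); im=robot.snapshot("side"); print(robot.get_contact_force(),robot.get_dq().round(3))
cv2.imwrite("pics/s4.png",cv2.resize(im[100:400,100:500],(800,600))[:,:,::-1])
E
```

```text
0.01 [-0.1 -0.   0.3] [  7.1   2.7 -16.4] 0.079 97 23.0
0.02 [0.4 0.2 2.6] [  4.8   2.4 -16.1] 0.075 98 23.3
0.03 [1.1 0.6 5.7] [  2.9   1.1 -11.3] 0.077 99 23.6
0.04 [1.8 0.9 8.6] [ 1.7  1.5 -7.1] 0.076 99 23.9
0.05 [ 2.3  1.2 10.8] [ 1.4  0.2 -2.6] 0.077 100 24.2
0.06 [ 2.7  1.3 12.5] [-0.2  0.8 -2.2] 0.081 100 24.5
0.07 [ 3.1  1.6 14.1] [ 1.2  1.7 -5.4] 0.077 99 24.8
0.08 [ 3.7  1.8 16.2] [ 1.   0.7 -4. ] 0.08 99 25.1
0.09 [ 4.2  2.1 18.3] [ 1.   0.2 -5.9] 0.076 99 25.4
0.11 [ 5.4  2.7 22.3] [ 0.   0.4 -5.2] 0.078 99 25.8
0.13 [ 6.6  3.3 26.2] [-0.6 -0.3 -5.7] 0.077 99 26.2
[-1.01136232  0.9664922  -5.61260781] [-0.001 -0.     0.001  0.001  0.     0.002]
```

View pics/s4.png

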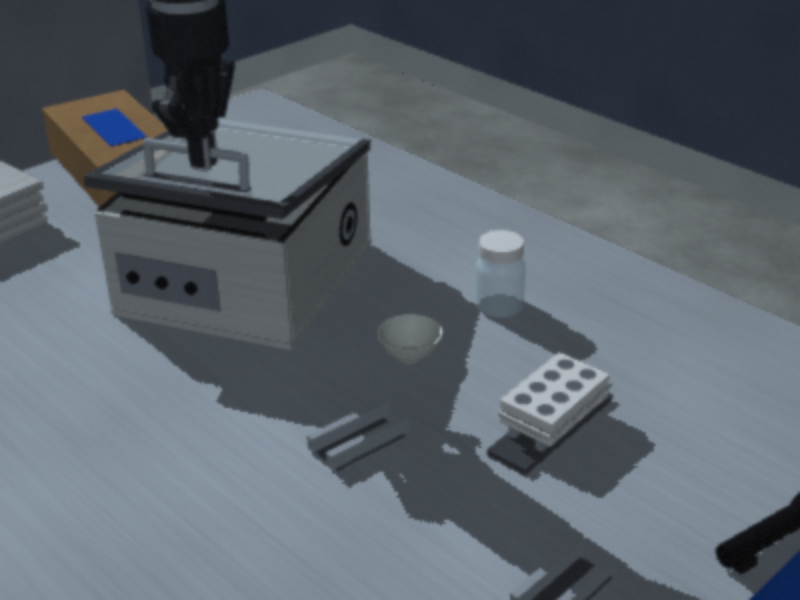

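The lid is held ajar, with a front-edge gap of about 28 px at (283,225), or roughly 30 mm. The stack, jar, dish and torch are undisturbed.

```bash
python3 -c "
from cell import robot
print(robot.finish_job())"
```

```text
the job is handed in; nothing more can be done
None
```

The job is handed in at about 27 s of the 61 s limit: the sheet and second plate are stacked squarely on the carrier, and the lid is free of the seal and held still about 3 cm ajar (about 0.13 rad); no verdict was returned.

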